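Tip a tray of culture dishes into the microscope feed channel

TASK

Carry the tray of three closed culture dishes, level and gently, by its bow handle to the dish feeder, set it flat on the ledge with its nose up to the low stops, and let go. Then take it by the grip at its tail and tip it up, nose staying on the ledge, so that all three dishes slide in single file down the channel, and lower the empty tray flat on the ledge again, nose still at the stops, and let go. Do not drop the tray or touch the dishes with the gripper, and leave the bottle, the slide box and the beaker where they are.

Things in the scene. Friction and masses are not known exactly. Their poses are not given: they have to be found in the camera images.
- tray: Open aluminium tray 200 (x) x 108 (y) mm, 0.3 kg, on the bench. Origin: centre of underside; +x to the open nose, z up. Floor 6 thick, walls to 34 high. +y wall straight (guide rail); a slanted -y wall narrows the inside from 100 to 66 mm, so dishes leave the nose singly, between y -16 and +50. Only friction (about 0.2) holds the dishes: they start to slide at 10 to 15 degrees of tilt.
- bow_handle (a point): Middle of the tray's black bow handle, a flat bar bridging the tray: 108 mm long along the tray's y, 12 thick along x, 60 to 80 mm above the tray's underside. This point: tray (-10, 0, 70) mm, near the centre of mass. Pinch it from above, fingers closing along the tray's x; dish tops are 38 mm below the bar.
- tail_grip (a point): Grasp point of the black upright fin behind the tray's tail: 12 mm thick along the tray's y, x -100 to -142 mm, 1 to 46 mm above the tray's underside. This point: tray (-122, 0, 30) mm. Pinch it from above, fingers closing along the tray's y. With the tray docked the fin overhangs the end of the ledge.
- nose (a point): Middle of the tray's lower front edge, at tray (100, 0, 0) mm; its frame is parallel to the tray's. The tray pivots on this edge when the tail is lifted, 222 mm horizontally from tail_grip.
- feeder: Fixed white and grey dish feeder. Origin on the bench under the stop line; +x downstream along the channel (roughly the robot's left). At x -190 to 0 mm a level ledge, 130 wide, top 75 mm high, between steel fences 118 mm apart, 28 tall, tops flared out. Two 8 mm tall stops at x = 0, outside the dishes' path. Docked, the tray has yaw equal to the feeder's, centre at x = -100 to -105 mm, y = 0.
- dock (a point): Where the tray's nose point belongs: on the stop line, in the middle of the ledge, at ledge height (75 mm). Its frame is parallel to the feeder's.
- channel: Steel channel of the feeder, sloping down 15 degrees. Origin at its upper end on the floor's middle line (17 mm to the +y side of dock), x down the slope, z square to the floor. 66 mm wide between 31 mm walls that start 20 mm down, flared at the mouth; end stop at x = 235. Slippery (friction 0.12): dishes run to the end by themselves, centres near x = 205, 145 and 85 mm.
- dish0: Closed round culture dish, white plastic, 60 mm diameter x 16 mm tall, about 30 g, lying flat; origin: centre of its underside. The three are alike; at the start nearest the nose in the tray.
- dish1: Closed round culture dish, white plastic, 60 mm diameter x 16 mm tall, about 30 g, lying flat; origin: centre of its underside. The three are alike; at the start in the middle in the tray.
- dish2: Closed round culture dish, white plastic, 60 mm diameter x 16 mm tall, about 30 g, lying flat; origin: centre of its underside. The three are alike; at the start nearest the tail in the tray.
- reagent_bottle: Bystander: amber bottle, 60 mm diameter, 130 tall, origin: centre of its underside. Not to be moved.
- slide_box: Bystander: closed wooden slide box 80 x 140 x 34 mm, origin: centre of its underside. Not to be moved.
- beaker: Bystander: white cup-shaped beaker, 70 mm wide, 85 tall, origin: centre of its underside. Not to be moved.
There are look-alikes about, which are no part of the job. What is shaped like the dish0 but orange is not meant.

How it is judged:
By the outcome, as a careful person would: the job done as asked, in the order asked, and still so for the second after the job is handed in, with the robot touching nothing.
It also fails if it takes over 61 s, if anything falls off the work surface, if the arm or the gripper's body presses on something with over 40 N, if the wrist force passes 120 N, or if a joint passes its speed limit or range.

ROBOT

A 7-joint arm with a two-finger parallel gripper is mounted at the origin on the work surface. World frame = base frame: x ahead of the robot, y to its left, z up, the work surface at z = 0. Lengths are in m, angles in rad, forces in N, time in s.
With the tool pointing down it reaches from about 0.425 to 0.875 m from the base axis. Payload 4.7 kg.
Tool frame: the origin (TCP) lies midway between the tips of the shut fingers; the grasp point (between the pads) lies 19 mm behind it; z points along the fingers, y is the direction in which the jaws open and shut (so a half turn about z gives the same grasp; the last joint's range is limited). The gripper opens to 87 mm and grips with 3 to 60 N. Pads are 19 mm wide; open, the fingers measure 117 mm over their backs; the gripper's body (75 mm by 190 mm) begins 51 mm behind the grasp point.
Start: joints at [0.014, 0.321, -0.07, 1.45, 0.023, 1.371, -0.057], TCP at [0.65, -0, 0.223] pointing down, gripper open.
Joint ranges: [-2.86, 2.86], [-0.3, 2.09], [-1.38, 1.24], [0.06, 2.45], [-1.56, 4.7], [0.09, 2.05], [-2.69, 2.69]. Speed limits (rad/s): [2.57, 2.57, 3.14, 3.14, 3.14, 3.14, 3.14].

INTERFACE

Orientations are given as a rotation vector (axis times angle).
In Python, from bench import ctrl, optics gives the robot as it stands. The module is installed in compiled form; this text tells all that it offers.
- The arm moves only by the tool step_arm, never from a script. Its argument "deltas" is a list of rows, each a list of 7 numbers: the turn, a rotation vector about the tool's x, y, z in degrees, then the shift along the tool's x, y, z in mm, then the finger opening in mm, from 0 to 87. A call has exactly 8 rows; each row is the pose to reach, as a shift and turn from the pose commanded when the call began, along the tool's axes at that moment; what a row does not reach only later rows make up. A row lasts 1/8 s, in which the tool goes at most 62.5 mm and 10.7 degrees, less where a joint would pass 70% of its speed; a pose out of reach is approached as far as the arm can. A call with a gripper value outside its range is refused whole. The fingers move at their own pace and stop on an object; "newtons" is the grip in N (left out, the last holds). Time passes only in rows, so rows that repeat a pose let the fingers close, or fill a call up. It gives the time, the measured TCP pose, the force and the opening at its end, in the units of the state.
- ctrl.get_state(): the state, without advancing time (a new reading comes with each control period).
- optics.get_image(name): name is "scene" or "side" or "wrist"; returns the picture (420x560x3 uint8, red, green, blue); there is no depth.
- optics.get_calibration(name): a dict with "K" (3x3 intrinsics, pixels), "R" (3x3) and "t" (3): a world point X has camera coordinates R X + t. Camera axes: x right, y down, z forward; pixel columns grow to the right and rows downward; lengths in m; the calibration is good to about 2 mm. A picture is of the moment at which its call begins: read the wrist's pose just before it. get_calibration takes no time and is no camera call; for the wrist camera it gives the pose at the moment of the call.
- ctrl.close_job(): hands the job in, once; it reports no verdict.
The state is a dict: "time": time; "joint_positions": joint angles; "qd": joint speeds; "joint_torque": joint torques, N m; "position": TCP position; "tool_rot": TCP orientation; "ft_force": force on the tool from outside, world axes, zero at the start; "torque": the same for the moment, N m; "grip_width": opening from 0.0 (shut) to 1.0 (fully open).
Only numpy, scipy, OpenCV 4.12 (cv2) and the standard library are available. Lean on these libraries where they do the work, as an engineer would, in place of code of your own. Each camera call takes 0.05 s, during which the arm holds its last target.

## Working session

There is one attempt and no reset: what is moved stays moved. The work goes in short steps, Python scripts to look and compute and a tool call to move; the robot and the scene stay as the last step left them, time stands still between calls to the robot, and variables do not carry over. Pictures are saved under pics/ and viewed, and the job is handed in when it is done.

Besides the shell and the picture viewer there is one more tool, called by a JSON object that holds its "api" and its "payload". step_arm: Moves the arm, as the interface text tells. Its arguments: {"type":"object","properties":{"deltas":{"type":"array"},"newtons":{"type":"number"}},"required":["deltas"]}

```bash
mkdir -p pics; python3 - <<'E'
from bench import ctrl, optics
import cv2
s=ctrl.get_state();print(s)
for n in ["scene","side","wrist"]:
    c=optics.get_calibration(n);print(n,c)
    cv2.imwrite(f"pics/{n}0.png",optics.get_image(n)[:,:,::-1])
E
```

```text
{'time': 0.0, 'joint_positions': array([ 0.01407143,  0.32181185, -0.07008548,  1.45167493,  0.0226068 ,
        1.37078723, -0.05691241]), 'qd': array([ 9.61377516e-04,  1.24085154e-03, -7.51214834e-04, -1.17277912e-03,
        9.64795313e-05, -2.19414543e-03,  2.17249679e-03]), 'joint_torque': array([-2.58547143e-04, -4.91284704e+01, -4.03903294e-01, -3.12526345e+01,
       -6.40594075e-02,  4.37659642e-02,  1.61017233e-04]), 'position': array([ 6.49449211e-01, -3.33805343e-05,  2.21468791e-01]), 'tool_rot': array([-2.22049331e+00, -2.22060166e+00,  2.21615369e-03]), 'ft_force': array([-0.57872238,  0.74571633, -0.03854297]), 'torque': array([-0.01193279, -0.0395043 ,  0.0179471 ]), 'grip_width': 0.9988854520512069}
scene {'K': array([[455.75360221,   0.        , 280.8313077 ],
       [  0.        , 455.75360221, 211.53234074],
       [  0.        ,   0.        ,   1.        ]]), 'R': array([[-0.5940398 ,  0.80426457, -0.01658952],
       [ 0.59462231,  0.42511917, -0.68242069],
       [-0.54179426, -0.41524955, -0.73077137]]), 't': array([ 0.39699741, -0.26971188,  1.56153178])}
side {'K': array([[429.73508684,   0.        , 279.95501958],
       [  0.        , 429.73508684, 209.2987144 ],
       [  0.        ,   0.        ,   1.        ]]), 'R': array([[ 0.96772418, -0.25126137, -0.01943301],
       [-0.19706634, -0.70641623, -0.67980951],
       [ 0.15708207,  0.66169769, -0.73313122]]), 't': array([-0.57092763,  0.14263797,  1.04679144])}
wrist {'K': array([[333.6076552 ,   0.        , 285.57092938],
       [  0.        , 333.6076552 , 210.59242367],
       [  0.        ,   0.        ,   1.        ]]), 'R': array([[ 9.99996455e-01, -2.84814787e-04, -2.64749591e-03],
       [ 4.30265712e-04, -9.63913792e-01,  2.66214231e-01],
       [-2.62777957e-03, -2.66214426e-01, -9.63910252e-01]]), 't': array([-0.64831383, -0.03298897,  0.39081701])}
```

View pics/scene0.png

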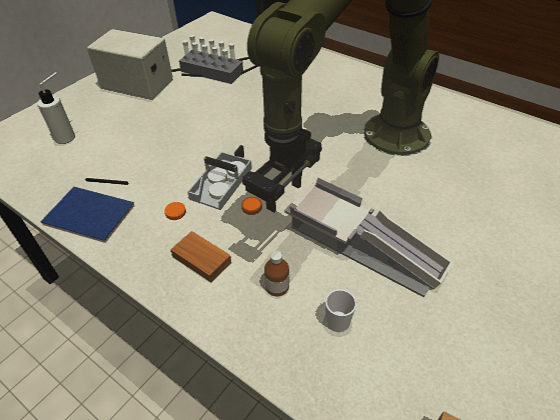

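View pics/side0.png

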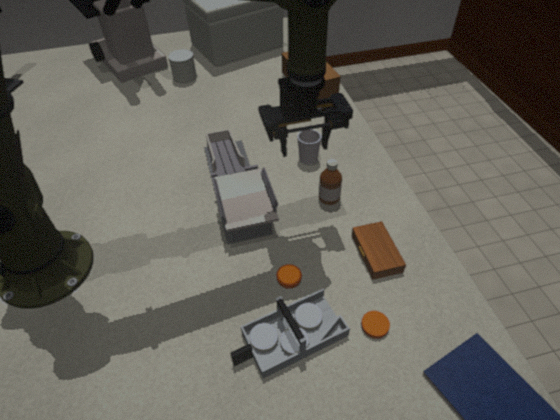

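View pics/wrist0.png

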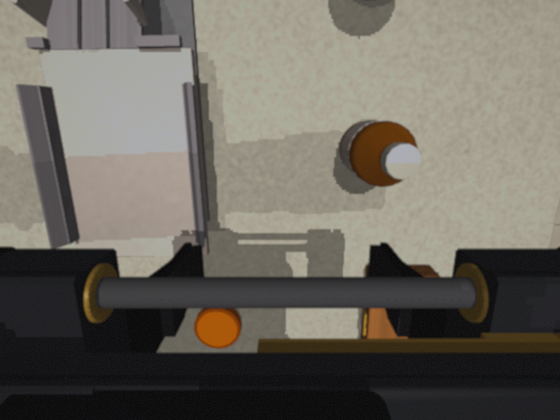

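The scene view shows one tray (scene 220,180; side 293,335) with three white dishes. The orange discs at scene (175,211) and (252,205) are the look-alikes. The feeder is at scene (345,220), the bottle at (277,275), the box at (200,256) and the beaker at (340,310). Next I'll take close crops.

```bash
python3 - <<'E'
import cv2
def crop(n,x0,y0,w,h,f,o):
    im=cv2.imread(f"pics/{n}.png")[y0:y0+h,x0:x0+w]
    cv2.imwrite(f"pics/{o}.png",cv2.resize(im,None,fx=f,fy=f,interpolation=cv2.INTER_CUBIC))
crop("scene0",180,135,80,75,8,"c_tray_scene")
crop("side0",225,280,130,95,6,"c_tray_side")
crop("scene0",280,170,180,130,4.4,"c_feed_scene")
crop("side0",195,120,90,125,4.8,"c_feed_side")
E
```

```text
(no output)
```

View pics/c_tray_scene.png

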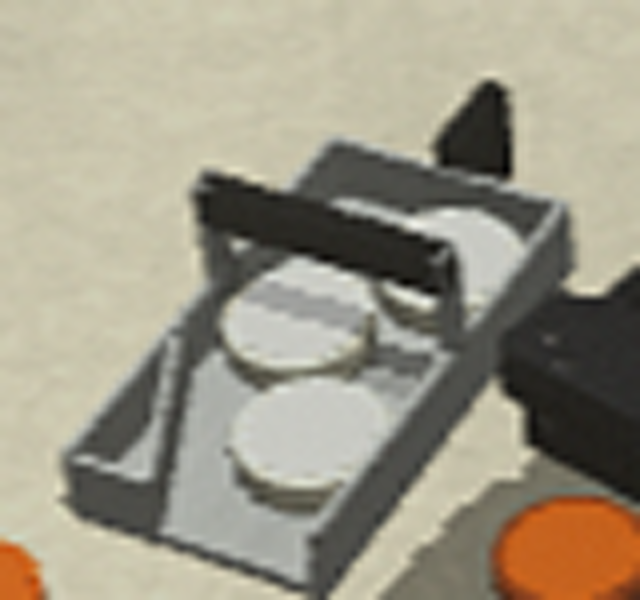

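View pics/c_tray_side.png

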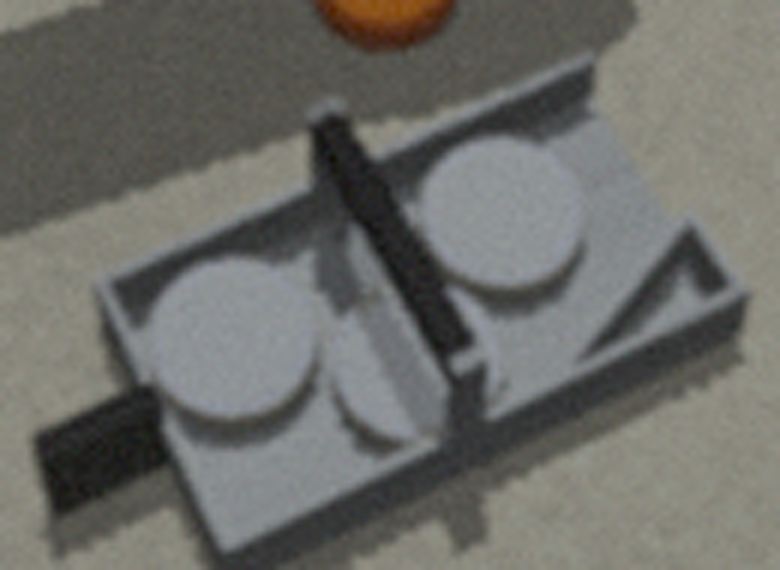

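View pics/c_feed_scene.png

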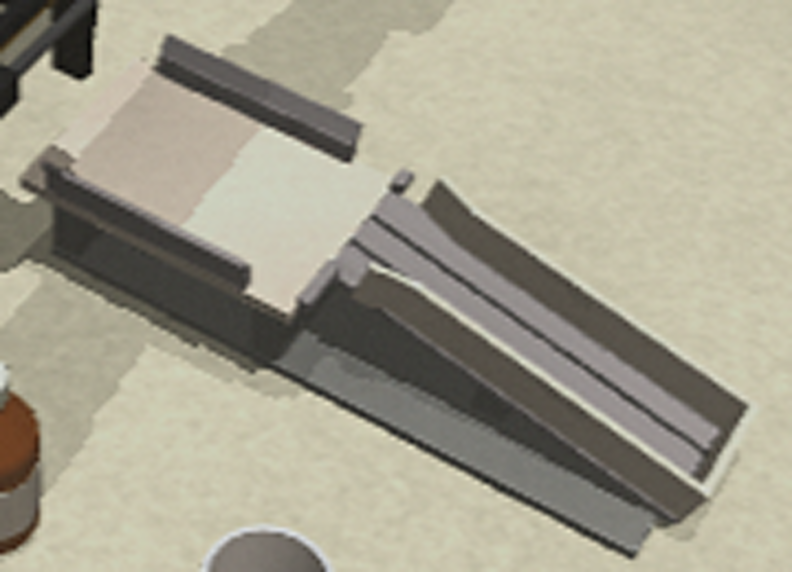

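View pics/c_feed_side.png

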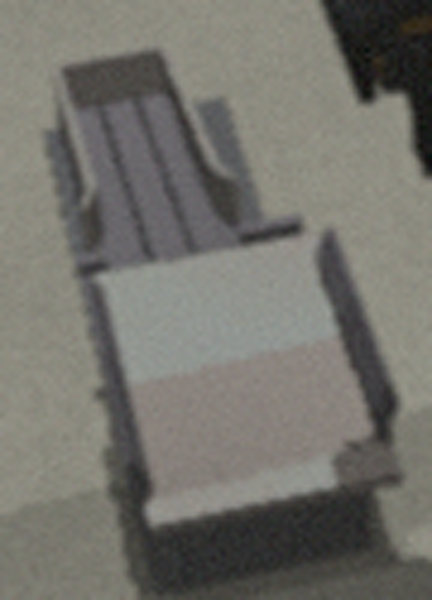

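```bash
python3 - <<'E'
import cv2
def crop(n,x0,y0,w,h,f,o):
    im=cv2.imread(f"pics/{n}.png")[y0:y0+h,x0:x0+w]
    cv2.imwrite(f"pics/{o}.png",cv2.resize(im,None,fx=f,fy=f,interpolation=cv2.INTER_CUBIC))
crop("wrist0",0,0,260,260,2.3,"c_feed_wrist")
E
cat > h.py <<'E'
import numpy as np, cv2
from scipy.optimize import least_squares
from scipy.spatial.transform import Rotation as Ro
import pickle
def uncrop(u,v,x0,y0,f): return np.array([(u+.5)/f-.5+x0,(v+.5)/f-.5+y0])
def proj(c,X):
    X=np.atleast_2d(X); p=(c["R"]@X.T).T+c["t"]; q=(c["K"]@p.T).T; return q[:,:2]/q[:,2:]
def place(p,X): # p=x,y,z,yaw
    X=np.atleast_2d(X); return (Ro.from_euler('z',p[3]).as_matrix()@X.T).T+np.array(p[:3])
E
```

```text
(no output)
```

View pics/c_feed_wrist.png

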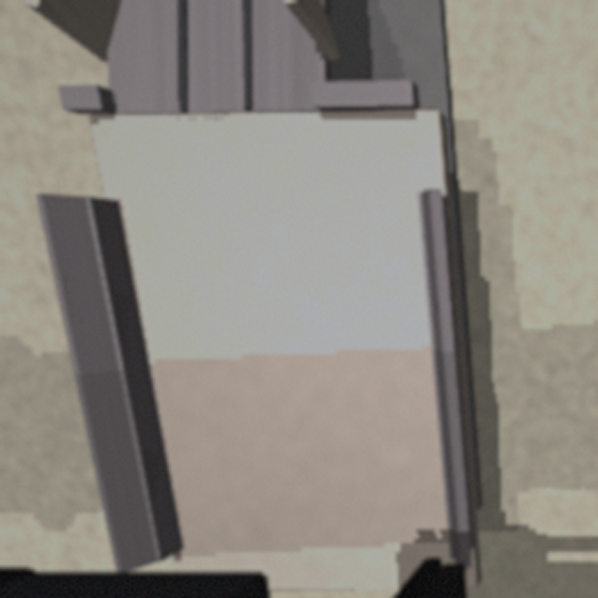

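```bash
cat > fit.py <<'E'
from h import *
from bench import optics
C={n:optics.get_calibration(n) for n in("scene","side","wrist")}
def fit(obs,p0,z):
    f=lambda p:np.concatenate([(proj(C[n],place([p[0],p[1],z,p[2]],X))[0]-uv) for n,X,uv in obs])
    r=least_squares(f,p0,loss='soft_l1'); e=f(r.x).reshape(-1,2)
    for o,ee in zip(obs,e): print(o[0],o[1],np.round(ee,2))
    return r.x
m=1e-3
ts=lambda u,v:uncrop(u,v,180,135,8); tq=lambda u,v:uncrop(u,v,225,280,6)
A=lambda *a:np.array(a)*m
obs=[("side",A(-100,54,34),tq(100,285)),("side",A(-100,-54,34),tq(222,552)),("side",A(100,-54,34),tq(748,293)),("side",A(100,54,34),tq(590,55)),
("scene",A(100,54,34),ts(315,537)),("scene",A(100,54,0),ts(318,598)),("scene",A(100,-54,34),ts(68,458)),("scene",A(100,-54,0),ts(75,505)),("scene",A(-100,54,34),ts(572,205)),("scene",A(-100,-54,34),ts(335,140))]
t=fit(obs,[.6,-.3,0],0);print("tray",t,np.degrees(t[2]))
fs=lambda u,v:uncrop(u,v,280,170,4.4);fq=lambda u,v:uncrop(u,v,195,120,4.8);fw=lambda u,v:uncrop(u,v,0,0,2.3)
obs=[("wrist",A(0,65,75),fw(92,118)),("wrist",A(0,-65,75),fw(440,110)),("scene",A(0,-65,75),fs(298,312)),("side",A(-190,65,75),fq(150,525)),("side",A(0,65,75),fq(100,278)),("side",A(0,-65,75),fq(303,236))]
f=fit(obs,[.5,.15,1.57],0);print("feeder",f,np.degrees(f[2]))
np.save("poses.npy",[t,f])
# overlay
def seg(im,n,p,a,b,off,s,col):
    q=proj(C[n],place([p[0],p[1],0,p[2]],np.array([a,b])*m)); q=((q+.5-np.array(off))*s-.5)
    cv2.line(im,tuple(int(v) for v in q[0]),tuple(int(v) for v in q[1]),col,1,cv2.LINE_AA)
def box(x0,x1,y0,y1,z0,z1):
    c=[(x,y,z) for x in(x0,x1) for y in(y0,y1) for z in(z0,z1)]
    return [(a,b) for i,a in enumerate(c) for b in c[i+1:] if sum(u!=v for u,v in zip(a,b))==1]
tr=box(-100,100,-54,54,0,34)+box(-16,-4,-54,54,60,80)+box(-142,-100,-6,6,1,46)
R15=Ro.from_euler('y',15,degrees=True).as_matrix()
ch=[(tuple(R15@np.array(a)+[0,17,75]),tuple(R15@np.array(b)+[0,17,75])) for a,b in box(20,235,-33,33,0,31)]
fe=box(-190,0,-65,65,75,75.01)+box(-190,0,-59,59,75,103)+ch
for n,off,s,o,p,sg in[("scene",(180,135),8,"c_tray_scene",t,tr),("side",(225,280),6,"c_tray_side",t,tr),("scene",(280,170),4.4,"c_feed_scene",f,fe),("side",(195,120),4.8,"c_feed_side",f,fe),("wrist",(0,0),2.3,"c_feed_wrist",f,fe)]:
    im=cv2.imread(f"pics/{o}.png")
    for a,b in sg: seg(im,n,p,a,b,off,s,(0,0,255))
    cv2.imwrite(f"pics/o_{o}.png",im)
L=[cv2.resize(cv2.imread(f"pics/o_{o}.png"),(395,295)) for o in("c_tray_scene","c_tray_side")]
E
python3 fit.py
```

```text
side [-0.1    0.054  0.034] [-1.37 -1.33]
side [-0.1   -0.054  0.034] [-0.07  0.01]
side [ 0.1   -0.054  0.034] [ 0.37 -0.1 ]
side [0.1   0.054 0.034] [ 0.23 -0.47]
scene [0.1   0.054 0.034] [-0.16 -0.4 ]
scene [0.1   0.054 0.   ] [0.82 0.12]
scene [ 0.1   -0.054  0.034] [-1.29 -1.15]
scene [ 0.1   -0.054  0.   ] [-0.26  1.13]
scene [-0.1    0.054  0.034] [-0.27 -0.76]
scene [-0.1   -0.054  0.034] [-0.65 -1.44]
tray [ 0.53711335 -0.3259959   0.20563744] 11.78215727958851
wrist [0.    0.065 0.075] [-0.8  -0.01]
wrist [ 0.    -0.065  0.075] [ 0.47 -0.19]
scene [ 0.    -0.065  0.075] [-1.83 -0.01]
side [-0.19   0.065  0.075] [0.21 0.77]
side [0.    0.065 0.075] [-2.86 -0.06]
side [ 0.    -0.065  0.075] [ 2.18 -0.85]
feeder [0.50401125 0.12875236 1.5919471 ] 91.21185013654328
```

View pics/o_c_tray_scene.png

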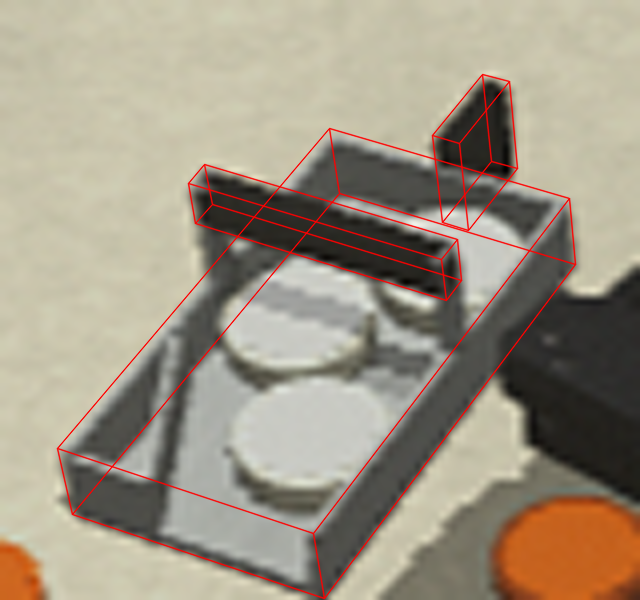

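View pics/o_c_tray_side.png

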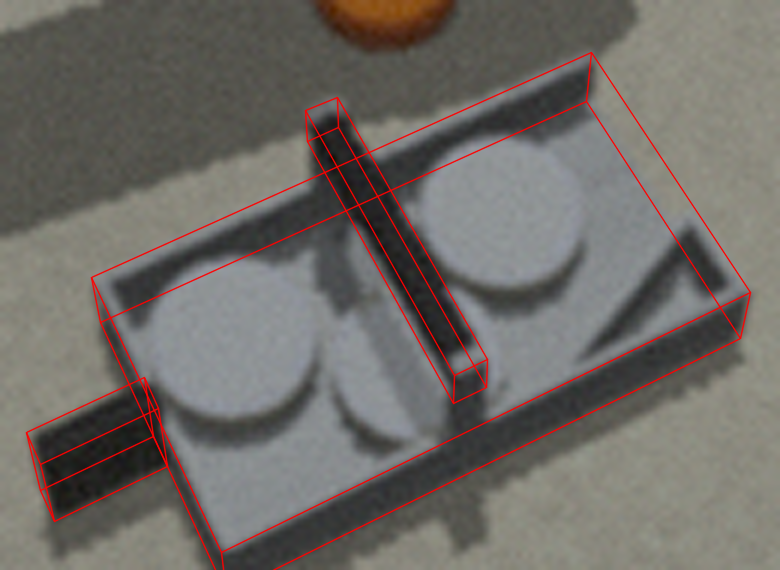

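View pics/o_c_feed_wrist.png

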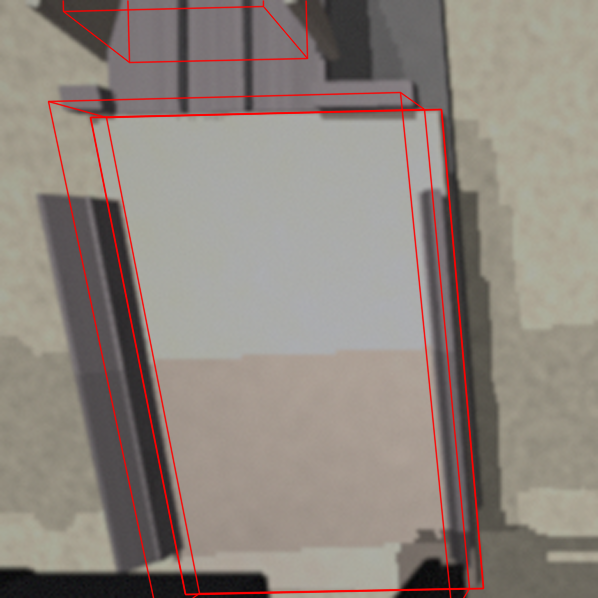

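View pics/o_c_feed_side.png

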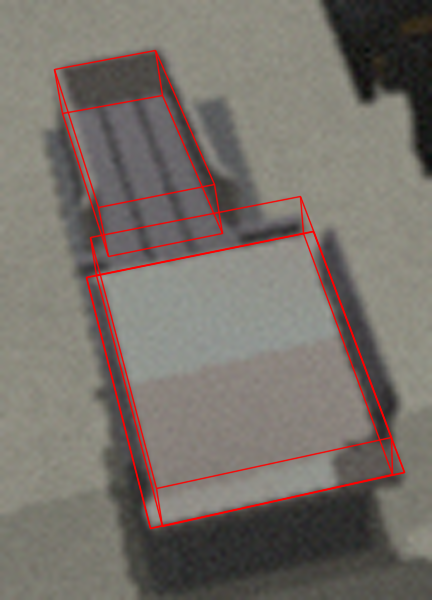

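View pics/o_c_feed_scene.png

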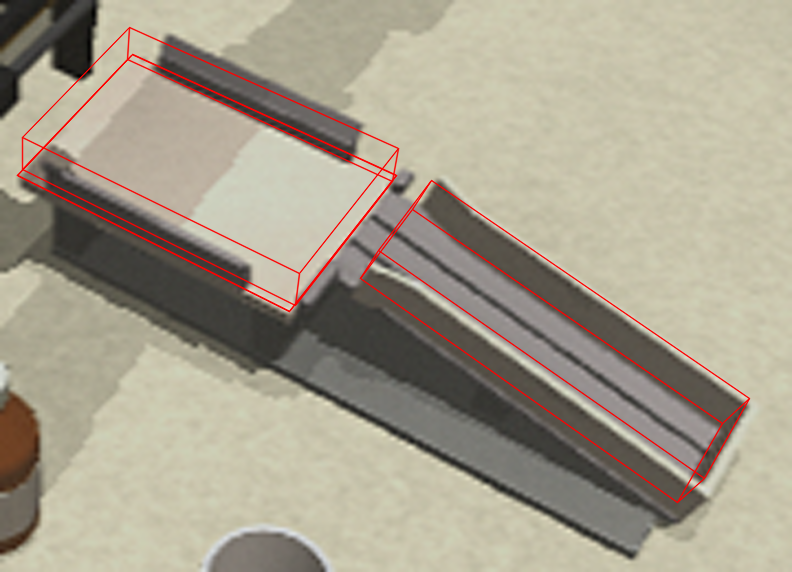

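The tray overlay fits to about 1–2 mm. The feeder is only good to about 3 mm, so I'll move over it for a better wrist view on the way to the tray.

{"api": "step_arm", "payload": {"deltas": [[0, 0, 0, 0, -20, -20, 87], [0, 0, 0, 0, -50, -50, 87], [0, 0, 0, 0, -80, -75, 87], [0, 0, 0, 0, -110, -100, 87], [0, 0, 0, 0, -130, -120, 87], [0, 0, 0, 0, -130, -120, 87], [0, 0, 0, 0, -130, -120, 87], [0, 0, 0, 0, -130, -120, 87]]}}

```text
time: 1.15
position: [0.5202, -0.0, 0.341]
tool_rot: [-2.22, -2.22, 0.003]
ft_force: [0.3, -0.5, -0.8]
grip_width: 1.001
```

```bash
python3 - <<'E'
from bench import ctrl, optics
import cv2,pickle
s=ctrl.get_state();print(s["time"],s["position"],s["tool_rot"])
c=optics.get_calibration("wrist");im=optics.get_image("wrist")[:,:,::-1]
pickle.dump(c,open("w1.pkl","wb"));cv2.imwrite("pics/wrist1.png",im)
cv2.imwrite("pics/wrist1b.png",cv2.resize(im[0:270,150:450],None,fx=2.6,fy=2.2,interpolation=cv2.INTER_CUBIC))
E
```

```text
1.15 [ 5.20150295e-01 -1.61316900e-05  3.40960405e-01] [-2.22016634 -2.22035428  0.0027223 ]
```

View pics/wrist1b.png

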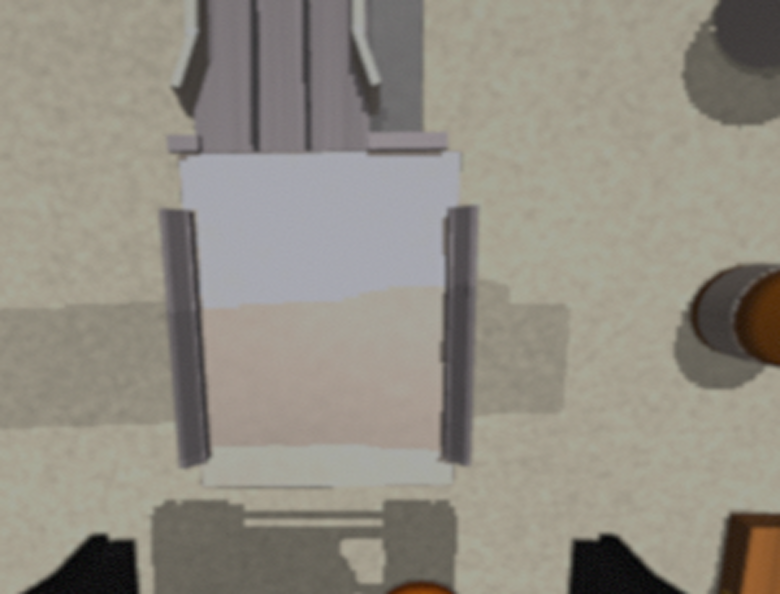

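```bash
cat > fit2.py <<'E'
from h import *
C=pickle.load(open("w1.pkl","rb")); m=1e-3
fw=lambda u,v:np.array([(u+.5)/2.6-.5+150,(v+.5)/2.2-.5])
obs=[((0,65,75),fw(181,156)),((0,-65,75),fw(461,151)),((-190,65,75),fw(204,486)),((-190,-65,75),fw(452,486))]
f=lambda p:np.concatenate([proj(C,place([p[0],p[1],0,p[2]],np.array(X)*m))[0]-uv for X,uv in obs])
r=least_squares(f,[.5,.129,1.59]);print(r.x,np.degrees(r.x[2]),f(r.x).reshape(-1,2).round(2))
t,_=np.load("poses.npy");np.save("poses.npy",[t,r.x])
im=cv2.imread("pics/wrist1b.png")
def box(x0,x1,y0,y1,z0,z1):
    c=[(x,y,z) for x in(x0,x1) for y in(y0,y1) for z in(z0,z1)]
    return [(a,b) for i,a in enumerate(c) for b in c[i+1:] if sum(u!=v for u,v in zip(a,b))==1]
for a,b in box(-190,0,-65,65,75,75.01)+box(-180,-40,-59,59,75,103):
    q=proj(C,place([r.x[0],r.x[1],0,r.x[2]],np.array([a,b])*m)); q=(q+.5-[150,0])*[2.6,2.2]-.5
    cv2.line(im,tuple(int(v) for v in q[0]),tuple(int(v) for v in q[1]),(0,0,255),1,cv2.LINE_AA)
cv2.imwrite("pics/wrist1o.png",im)
E
python3 fit2.py
```

```text
[0.50372208 0.12887455 1.58076463] 90.57114178936752 [[-0.75 -0.99]
 [ 0.59  0.03]
 [-0.59  1.1 ]
 [ 0.76  0.24]]
```

View pics/wrist1o.png

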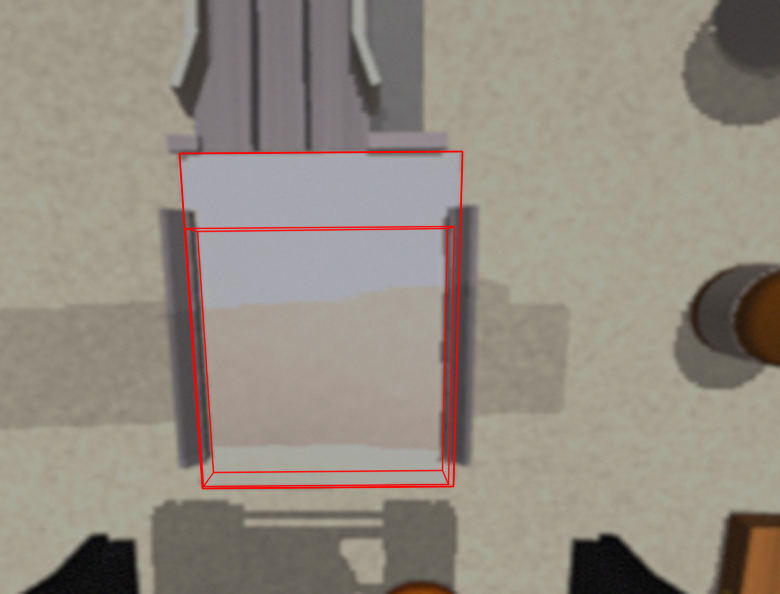

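{"api": "step_arm", "payload": {"deltas": [[0, 0, -1, -25, 0, 10, 87], [0, 0, -3, -75, 1, 40, 87], [0, 0, -5, -130, 2, 75, 87], [0, 0, -7, -190, 4, 110, 87], [0, 0, -9, -245, 5, 145, 87], [0, 0, -11, -295, 6, 175, 87], [0, 0, -11.8, -328, 7, 190, 87], [0, 0, -11.8, -328, 7, 190, 87]]}}

```text
time: 2.2
position: [0.524, -0.3318, 0.1489]
tool_rot: [-1.986, -2.428, 0.006]
ft_force: [0.6, 0.1, 0.4]
grip_width: 1.0
```

```bash
python3 - <<'E'
from bench import ctrl, optics
import cv2,pickle
s=ctrl.get_state();print(s["time"],s["position"],s["tool_rot"])
c=optics.get_calibration("wrist");im=optics.get_image("wrist")[:,:,::-1]
pickle.dump(c,open("w2.pkl","wb"));cv2.imwrite("pics/wrist2.png",im)
cv2.imwrite("pics/wrist2b.png",cv2.resize(im,None,fx=1.4,fy=1.4,interpolation=cv2.INTER_CUBIC))
E
```

```text
2.2 [ 0.52400409 -0.33183041  0.14891623] [-1.98595315 -2.4280111   0.00578891]
```

View pics/wrist2b.png

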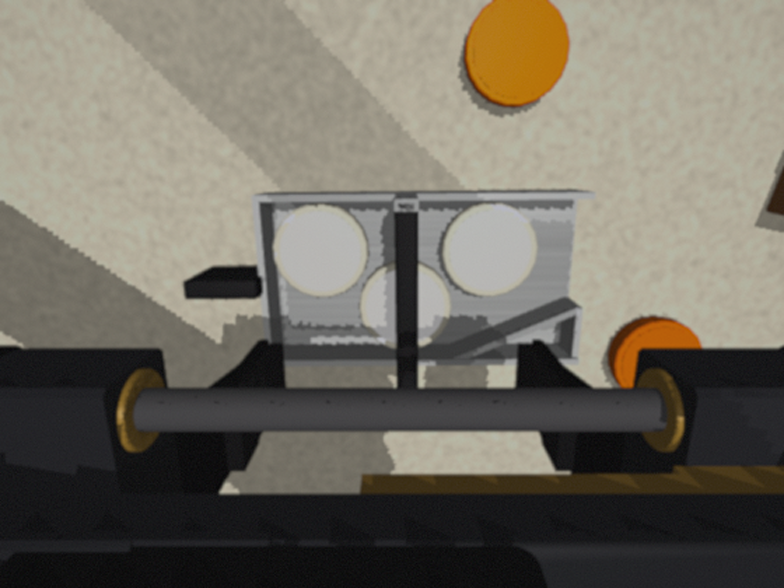

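```bash
cat > fit3.py <<'E'
from h import *
C=pickle.load(open("w2.pkl","rb")); m=1e-3
fw=lambda u,v:(np.array([u,v])+.5)/1.4-.5
obs=[((-100,54,34),fw(255,195)),((100,54,34),fw(592,192)),((-16,54,80),fw(393,197)),((-4,54,80),fw(419,197)),((-142,-6,46),fw(185,298-12))]
def show(p):
  return np.concatenate([proj(C,place([p[0],p[1],0,p[2]],np.array(X)*m))[0]-uv for X,uv in obs])
obs2=obs
t,fd=np.load("poses.npy")
print("old",t,show(t).reshape(-1,2).round(1))
f=lambda p:show(p)[:8]
r=least_squares(f,t);print(r.x,np.degrees(r.x[2]),show(r.x).reshape(-1,2).round(2))
p=r.x
print("handle",place([p[0],p[1],0,p[2]],[-.01,0,.07]), place([t[0],t[1],0,t[2]],[-.01,0,.07]))
im=cv2.imread("pics/wrist2b.png")
def box(x0,x1,y0,y1,z0,z1):
    c=[(x,y,z) for x in(x0,x1) for y in(y0,y1) for z in(z0,z1)]
    return [(a,b) for i,a in enumerate(c) for b in c[i+1:] if sum(u!=v for u,v in zip(a,b))==1]
for q0,col in((t,(255,0,0)),(r.x,(0,0,255))):
  for a,b in box(-100,100,-54,54,0,34)+box(-16,-4,-54,54,60,80)+box(-142,-100,-6,6,1,46):
    q=proj(C,place([q0[0],q0[1],0,q0[2]],np.array([a,b])*m)); q=(q+.5)*1.4-.5
    cv2.line(im,tuple(int(v) for v in q[0]),tuple(int(v) for v in q[1]),col,1,cv2.LINE_AA)
cv2.imwrite("pics/wrist2o.png",im)
E
python3 fit3.py
```

```text
old [ 0.53711335 -0.3259959   0.20563744] [[-0.5 -0.4]
 [ 5.   0.2]
 [ 3.3  1.2]
 [ 2.4  1.1]
 [ 1.   9.6]]
[ 0.53525433 -0.32600366  0.20739818] 11.883040298655073 [[-2.82 -0.65]
 [ 2.68 -0.45]
 [ 0.51  0.75]
 [-0.41  0.61]
 [-1.19  9.48]]
handle [[ 0.52546863 -0.3280628   0.07      ]] [[ 0.52732404 -0.32803782  0.07      ]]
```

View pics/wrist2o.png

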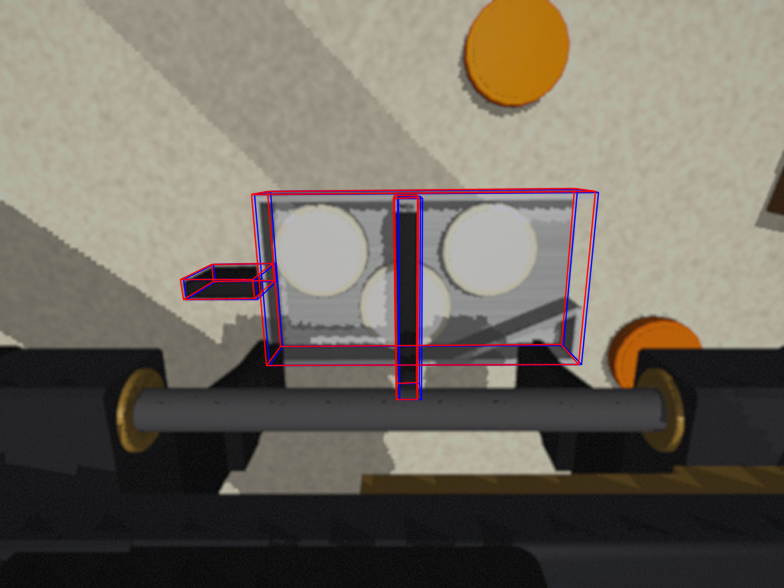

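```bash
python3 - <<'E'
from bench import ctrl
s=ctrl.get_state();print(s["time"],s["position"],s["tool_rot"],s["qd"].round(3))
E
```

```text
2.25 [ 0.52568333 -0.32928245  0.15027581] [-1.98304173e+00 -2.43204214e+00  2.09831572e-03] [-0.031 -0.039 -0.04  -0.005 -0.013  0.005 -0.005]
```

{"api": "step_arm", "payload": {"deltas": [[0, 0, 0, 0, 0, 15, 87], [0, 0, 0, 0, 0, 40, 87], [0, 0, 0, 0, 0, 65, 87], [0, 0, 0, 0, 0, 85, 87], [0, 0, 0, 0, 0, 96, 87], [0, 0, 0, 0, 0, 99, 87], [0, 0, 0, 0, 0, 99, 60], [0, 0, 0, 0, 0, 99, 30]], "newtons": 30}}

```text
time: 3.25
position: [0.5276, -0.3284, 0.0545]
tool_rot: [1.98, 2.437, 0.001]
ft_force: [-0.4, 0.2, -0.1]
grip_width: 0.85
```

{"api": "step_arm", "payload": {"deltas": [[0, 0, 0, 0, 0, 0, 18], [0, 0, 0, 0, 0, 0, 10], [0, 0, 0, 0, 0, 0, 3], [0, 0, 0, 0, 0, 0, 0], [0, 0, 0, 0, 0, 0, 0], [0, 0, 0, 0, 0, 0, 0], [0, 0, 0, 0, 0, 0, 0], [0, 0, 0, 0, 0, 0, 0]], "newtons": 30}}

```text
time: 4.25
position: [0.5269, -0.328, 0.0535]
tool_rot: [-1.981, -2.438, 0.0]
ft_force: [-0.6, 1.1, -0.3]
grip_width: 0.134
```

```bash
cat > snap.py <<'E'
import sys
from bench import ctrl, optics
import cv2,pickle
from scipy.spatial.transform import Rotation as Ro
import numpy as np
k=sys.argv[1]
s=ctrl.get_state();R=Ro.from_rotvec(s["tool_rot"]).as_matrix()
print(s["time"],s["position"].round(4),"x",R[:,0].round(3),"y",R[:,1].round(3),"z",R[:,2].round(3),"F",s["ft_force"].round(1),"T",s["torque"].round(2),"g",s["grip_width"]*87, "q",s["joint_positions"].round(2))
for n in sys.argv[2:]:
    c=optics.get_calibration(n);im=optics.get_image(n)[:,:,::-1]
    pickle.dump(c,open(f"cal_{n}{k}.pkl","wb"));cv2.imwrite(f"pics/{n}_{k}.png",im)
E
python3 snap.py a side
```

```text
4.25 [ 0.5269 -0.328   0.0535] x [-0.205  0.979  0.   ] y [ 0.979  0.205 -0.   ] z [-0. -0. -1.] F [-0.6  1.1 -0.3] T [-0.01  0.09  0.08] g 11.690992193074532 q [ 0.38  0.39  0.16  1.72 -0.07  1.04  0.77]
```

View pics/side_a.png

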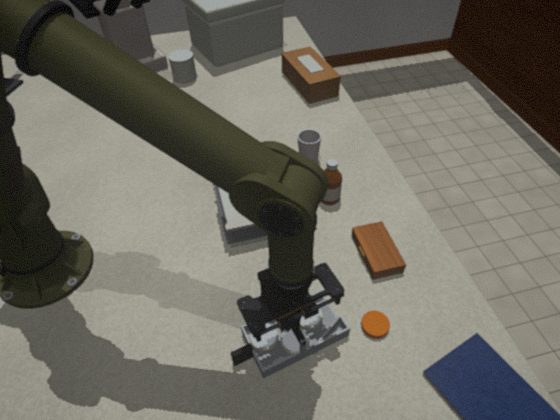

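{"api": "step_arm", "payload": {"deltas": [[0, 0, 0, 0, 0, -3, 0], [0, 0, 0, 0, 0, -10, 0], [0, 0, 0, 0, 0, -22, 0], [0, 0, 0, 0, 0, -38, 0], [0, 0, 0, 0, 0, -55, 0], [0, 0, 0, 0, 0, -69, 0], [0, 0, 0, 0, 0, -77, 0], [0, 0, 0, 0, 0, -80, 0]], "newtons": 40}}

```text
time: 5.3
position: [0.5272, -0.3281, 0.1342]
tool_rot: [1.981, 2.438, 0.0]
ft_force: [0.2, -0.1, -4.7]
grip_width: 0.134
```

```bash
python3 snap.py b scene
```

```text
5.3 [ 0.5272 -0.3281  0.1342] x [-0.205  0.979 -0.   ] y [0.979 0.205 0.001] z [ 0.001 -0.    -1.   ] F [ 0.2 -0.1 -4.7] T [ 0.06 -0.04  0.05] g 11.674172362979919 q [ 0.37  0.31  0.17  1.65 -0.06  1.19  0.76]
```

View pics/scene_b.png

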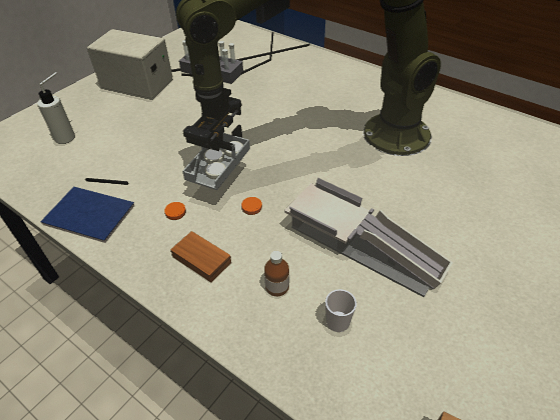

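{"api": "step_arm", "payload": {"deltas": [[0, 0, -1.2, 5, 0.7, -1, 0], [0, 0, -4, 17, 2.5, -3.5, 0], [0, 0, -8.4, 36, 5.3, -7.4, 0], [0, 0, -14.2, 61, 8.9, -12.6, 0], [0, 0, -20.8, 89, 13, -18.4, 0], [0, 0, -27.3, 117, 17.1, -24.2, 0], [0, 0, -33.9, 145, 21.2, -29.9, 0], [0, 0, -40.4, 173, 25.3, -35.7, 0]]}}

```text
time: 6.35
position: [0.5159, -0.1514, 0.1693]
tool_rot: [-1.008, -2.975, -0.0]
ft_force: [0.0, -0.2, -4.7]
grip_width: 0.135
```

{"api": "step_arm", "payload": {"deltas": [[0, 0, -6.6, 18.7, 21.3, -5.8, 0], [0, 0, -13.1, 37.3, 42.5, -11.6, 0], [0, 0, -19.6, 56.1, 63.8, -17.4, 0], [0, 0, -26, 74.1, 84.3, -22.9, 0], [0, 0, -31.3, 89.4, 101.7, -27.7, 0], [0, 0, -35.3, 100.8, 114.7, -31.2, 0], [0, 0, -37.6, 107.5, 122.2, -33.3, 0], [0, 0, -38.8, 110.8, 126, -34.3, 0]]}}

```text
time: 7.35
position: [0.506, 0.0142, 0.2036]
tool_rot: [0.03, -3.141, 0.001]
ft_force: [0.5, -0.6, -4.2]
grip_width: 0.132
```

```bash
python3 snap.py c wrist side scene
```

```text
7.35 [0.506  0.0142 0.2036] x [-1.    -0.019  0.   ] y [-0.019  1.    -0.   ] z [-0. -0. -1.] F [ 0.5 -0.6 -4.2] T [ 0.07 -0.09  0.01] g 11.488547013018234 q [ 0.09  0.03 -0.18  1.82  0.01  1.28  1.5 ]
```

View pics/wrist_c.png

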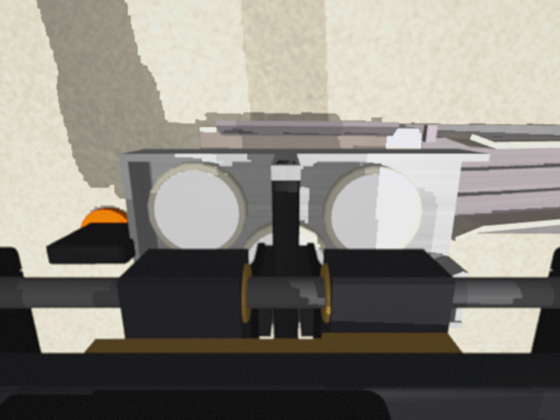

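View pics/side_c.png

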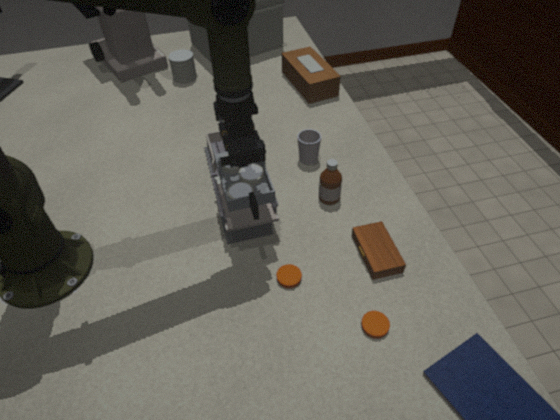

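View pics/scene_c.png

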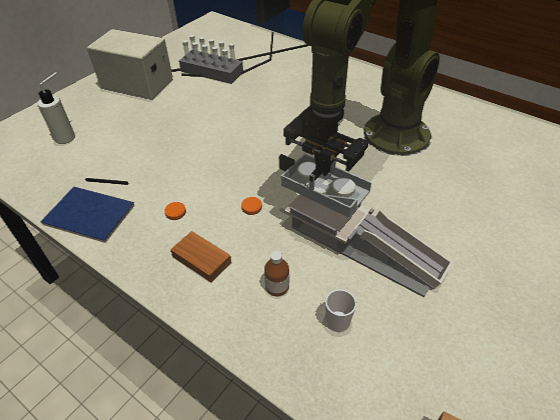

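```bash
cat > ov.py <<'E'
from h import *
C=pickle.load(open("cal_wristc.pkl","rb")); m=1e-3
im=cv2.resize(cv2.imread("pics/wrist_c.png"),None,fx=1.4,fy=1.4,interpolation=cv2.INTER_CUBIC)
def box(x0,x1,y0,y1,z0,z1):
    c=[(x,y,z) for x in(x0,x1) for y in(y0,y1) for z in(z0,z1)]
    return [(a,b) for i,a in enumerate(c) for b in c[i+1:] if sum(u!=v for u,v in zip(a,b))==1]
_,f=np.load("poses.npy")
a=np.radians(91.07);tc=np.array([.506,.0142])+.01*np.array([np.cos(a),np.sin(a)])
T=[tc[0],tc[1],.2036-.0535,a]; F=[f[0],f[1],0,np.radians(91)]
for P,L,col in((T,box(-100,100,-54,54,0,34)+box(-16,-4,-54,54,60,80)+box(-142,-100,-6,6,1,46),(0,0,255)),(F,box(-190,0,-65,65,75,75.01)+box(-178,-30,-59,59,75,103),(0,160,0))):
  for p,q in L:
    w=(proj(C,place(P,np.array([p,q])*m))+.5)*1.4-.5
    cv2.line(im,tuple(int(v) for v in w[0]),tuple(int(v) for v in w[1]),col,1,cv2.LINE_AA)
cv2.imwrite("pics/wrist_co.png",im)
E
python3 ov.py
```

```text
(no output)
```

View pics/wrist_co.png

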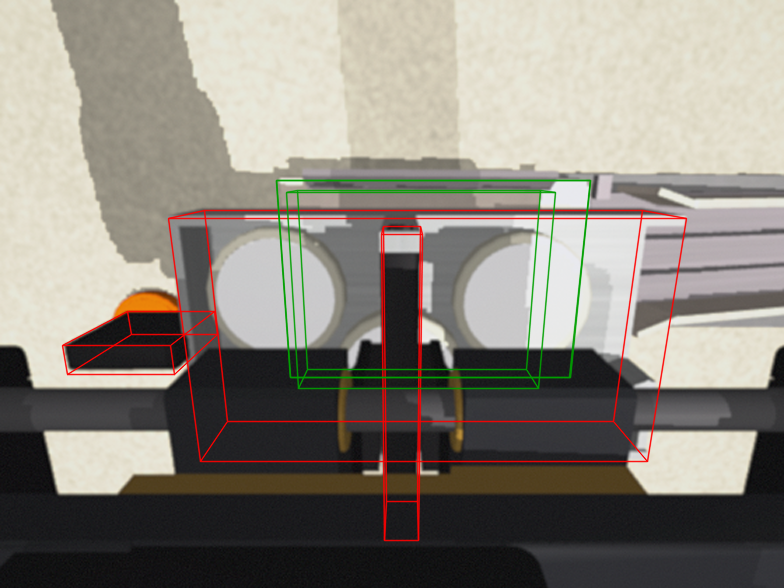

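{"api": "step_arm", "payload": {"deltas": [[0, 0, 0, 0, 0, 4, 0], [0, 0, 0, 0, 0, 13, 0], [0, 0, 0, 0, 0, 25, 0], [0, 0, 0, 0, 0, 38, 0], [0, 0, 0, 0, 0, 51, 0], [0, 0, 0, 0, 0, 62, 0], [0, 0, 0, 0, 0, 69, 0], [0, 0, 0, 0, 0, 72, 0]]}}

```text
time: 8.5
position: [0.506, 0.014, 0.1311]
tool_rot: [0.028, -3.141, 0.0]
ft_force: [0.4, -0.8, -4.3]
grip_width: 0.135
```

```bash
python3 snap.py d wrist side scene; python3 - <<'E'
import cv2
cv2.imwrite("pics/scene_dc.png",cv2.resize(cv2.imread("pics/scene_d.png")[130:290,260:460],None,fx=3.5,fy=3.5,interpolation=cv2.INTER_CUBIC))
E
```

```text
8.5 [0.506  0.014  0.1311] x [-1.    -0.018  0.   ] y [-0.018  1.    -0.   ] z [-0. -0. -1.] F [ 0.4 -0.8 -4.3] T [ 0.1  -0.04  0.06] g 11.774428966264542 q [ 0.09  0.09 -0.18  1.91  0.02  1.14  1.49]
```

View pics/scene_dc.png

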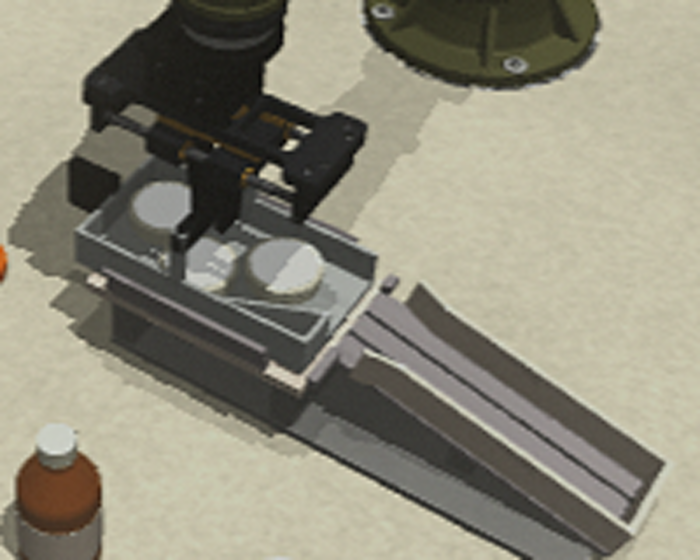

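View pics/wrist_d.png

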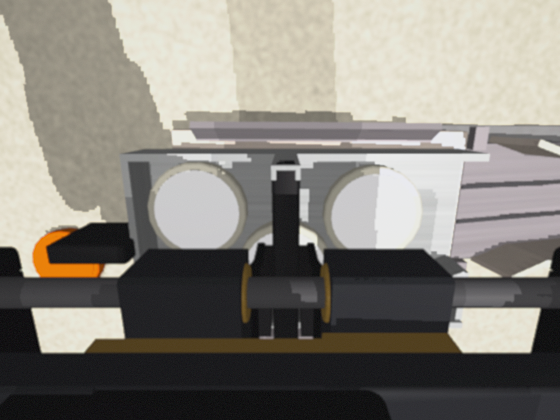

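{"api": "step_arm", "payload": {"deltas": [[0, 0, 0, 0, 0.5, 0, 0], [0, 0, 0, 0, 1, 0, 0], [0, 0, 0, 0, 1.5, 0, 0], [0, 0, 0, 0, 2, 0, 0], [0, 0, 0, 0, 2.5, 0, 0], [0, 0, 0, 0, 3, 0, 0], [0, 0, 0, 0, 3, 0, 0], [0, 0, 0, 0, 3, 0, 0]]}}

```text
time: 9.65
position: [0.506, 0.0169, 0.1316]
tool_rot: [-0.027, 3.141, -0.0]
ft_force: [0.5, -0.1, -4.4]
grip_width: 0.137
```

```bash
python3 snap.py e
```

```text
9.65 [0.506  0.0169 0.1316] x [-1.    -0.017 -0.   ] y [-0.017  1.    -0.   ] z [ 0. -0. -1.] F [ 0.5 -0.1 -4.4] T [0.17 0.01 0.  ] g 11.921449039355707 q [ 0.09  0.09 -0.18  1.91  0.02  1.14  1.49]
```

{"api": "step_arm", "payload": {"deltas": [[0, 0, 0, 0, 0.5, 0, 0], [0, 0, 0, 0, 1, 0, 0], [0, 0, 0, 0, 1.5, 0, 0], [0, 0, 0, 0, 2, 0, 0], [0, 0, 0, 0, 2.5, 0, 0], [0, 0, 0, 0, 3, 0, 0], [0, 0, 0, 0, 3, 0, 0], [0, 0, 0, 0, 3, 0, 0]]}}

```text
time: 10.65
position: [0.506, 0.0199, 0.1316]
tool_rot: [-0.027, 3.141, -0.0]
ft_force: [-0.5, 0.2, -4.0]
grip_width: 0.133
```

```bash
python3 snap.py f scene;python3 - <<'E'
import cv2
cv2.imwrite("pics/scene_fc.png",cv2.resize(cv2.imread("pics/scene_f.png")[180:250,310:410],None,fx=7,fy=7,interpolation=cv2.INTER_CUBIC))
E
```

```text
10.65 [0.506  0.0199 0.1316] x [-1.    -0.017 -0.   ] y [-0.017  1.    -0.   ] z [ 0. -0. -1.] F [-0.5  0.2 -4. ] T [ 0.06 -0.09 -0.  ] g 11.588060069426799 q [ 0.08  0.09 -0.18  1.91  0.02  1.14  1.48]
```

View pics/scene_fc.png

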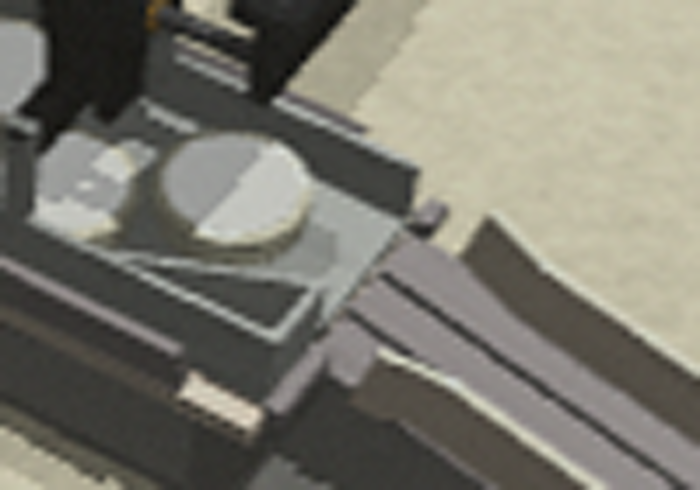

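{"api": "step_arm", "payload": {"deltas": [[0, 0, 0, 0, 0.5, 0, 0], [0, 0, 0, 0, 1, 0, 0], [0, 0, 0, 0, 1.5, 0, 0], [0, 0, 0, 0, 2, 0, 0], [0, 0, 0, 0, 2, 0, 0], [0, 0, 0, 0, 2, 0, 0], [0, 0, 0, 0, 2, 0, 0], [0, 0, 0, 0, 2, 0, 0]]}}

```text
time: 11.7
position: [0.5059, 0.0207, 0.1316]
tool_rot: [0.026, -3.141, 0.002]
ft_force: [-0.5, -5.4, -2.5]
grip_width: 0.134
```

```bash
python3 snap.py g
```

```text
11.7 [0.5059 0.0207 0.1316] x [-1.    -0.017  0.   ] y [-0.017  1.    -0.001] z [-0.    -0.001 -1.   ] F [-0.5 -5.4 -2.5] T [-1.22  0.1  -0.09] g 11.617628680737727 q [ 0.08  0.09 -0.18  1.91  0.02  1.14  1.48]
```

{"api": "step_arm", "payload": {"deltas": [[0, 0, 0, 0, -1, 0, 0], [0, 0, 0, 0, -2, 0, 0], [0, 0, 0, 0, -2, 0.5, 0], [0, 0, 0, 0, -2, 1.2, 0], [0, 0, 0, 0, -2, 1.9, 0], [0, 0, 0, 0, -2, 2.5, 0], [0, 0, 0, 0, -2, 3, 0], [0, 0, 0, 0, -2, 3, 0]]}}

```text
time: 12.7
position: [0.506, 0.0201, 0.1286]
tool_rot: [-0.027, 3.141, 0.0]
ft_force: [0.5, -1.5, -3.9]
grip_width: 0.131
```

```bash
python3 snap.py g
```

```text
12.7 [0.506  0.0201 0.1286] x [-1.    -0.017 -0.   ] y [-0.017  1.     0.   ] z [ 0.  0. -1.] F [ 0.5 -1.5 -3.9] T [-0.38 -0.06 -0.09] g 11.40696023941231 q [ 0.08  0.1  -0.18  1.92  0.02  1.13  1.48]
```

{"api": "step_arm", "payload": {"deltas": [[0, 0, 0, 0, 0, 0.3, 0], [0, 0, 0, 0, 0, 0.6, 0], [0, 0, 0, 0, 0, 0.9, 0], [0, 0, 0, 0, 0, 1.2, 0], [0, 0, 0, 0, 0, 1.5, 0], [0, 0, 0, 0, 0, 1.5, 0], [0, 0, 0, 0, 0, 1.5, 0], [0, 0, 0, 0, 0, 1.5, 0]]}}

```text
time: 13.7
position: [0.5067, 0.0199, 0.1285]
tool_rot: [-0.027, 3.14, -0.0]
ft_force: [-2.5, -2.6, 6.4]
grip_width: 0.134
```

```bash
python3 snap.py g
```

```text
13.7 [0.5067 0.0199 0.1285] x [-1.    -0.017 -0.002] y [-0.017  1.    -0.   ] z [ 0.002 -0.    -1.   ] F [-2.5 -2.6  6.4] T [-0.43  0.63 -0.07] g 11.680383107215171 q [ 0.08  0.1  -0.18  1.92  0.02  1.13  1.48]
```

{"api": "step_arm", "payload": {"deltas": [[0, 0, 0, 0, 0, -0.8, 0], [0, 0, 0, 0, 0, -1, 8], [0, 0, 0, 0, 0, -1, 14], [0, 0, 0, 0, 0, -1, 20], [0, 0, 0, 0, 0, -1, 30], [0, 0, 0, 0, 0, -1, 40], [0, 0, 0, 0, 0, -1, 45], [0, 0, 0, 0, 0, -5, 50]]}}

```text
time: 14.7
position: [0.5057, 0.02, 0.1319]
tool_rot: [0.028, -3.141, 0.0]
ft_force: [-0.3, 0.8, 0.3]
grip_width: 0.537
```

```bash
python3 snap.py h scene side;python3 - <<'E'
import cv2
cv2.imwrite("pics/scene_hc.png",cv2.resize(cv2.imread("pics/scene_h.png")[150:260,260:420],None,fx=4.8,fy=4.8,interpolation=cv2.INTER_CUBIC))
E
```

```text
14.7 [0.5057 0.02   0.1319] x [-1.    -0.018  0.001] y [-0.018  1.    -0.   ] z [-0.001 -0.    -1.   ] F [-0.3  0.8  0.3] T [ 0.09 -0.03  0.04] g 46.68452981764137 q [ 0.08  0.09 -0.18  1.91  0.02  1.14  1.48]
```

View pics/scene_hc.png

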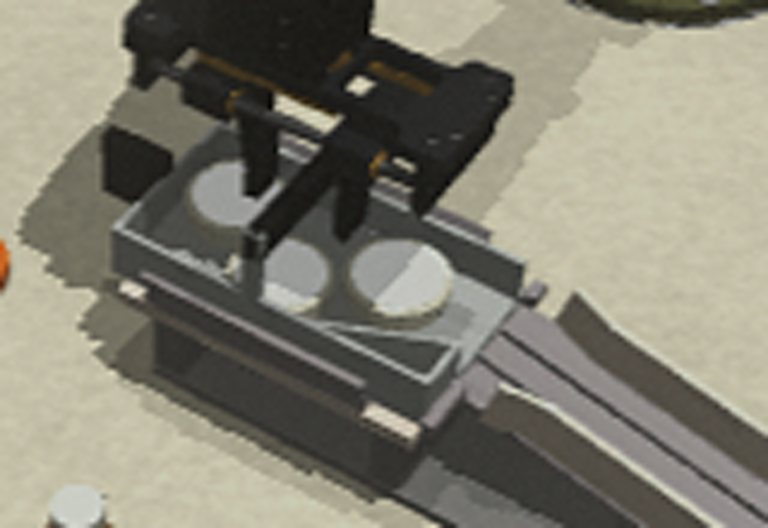

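{"api": "step_arm", "payload": {"deltas": [[0, 0, 0, 0, 0, -15, 50], [0, 0, 0, 0, 0, -40, 50], [0, 0, 0, 0, 0, -58, 50], [0, 0, 5, 0, -5, -65, 60], [0, 0, 14, 0, -20, -68, 70], [0, 0, 23, 0, -40, -68, 80], [0, 0, 32, 0, -60, -68, 87], [0, 0, 41, 0, -80, -68, 87]]}}

```text
time: 15.8
position: [0.5075, -0.0607, 0.2009]
tool_rot: [1.082, 2.949, 0.0]
ft_force: [0.5, 0.2, -0.4]
grip_width: 0.98
```

```bash
python3 snap.py i
```

```text
15.8 [ 0.5075 -0.0607  0.2009] x [-0.763  0.647 -0.001] y [0.647 0.763 0.   ] z [ 0.001 -0.    -1.   ] F [ 0.5  0.2 -0.4] T [ 0.03 -0.08 -0.04] g 85.2503538233002 q [ 0.16  0.04 -0.09  1.82  0.    1.28  0.93]
```

{"api": "step_arm", "payload": {"deltas": [[0, 0, 8, -8, -9, 0, 87], [0, 0, 17, -14, -16, 0, 87], [0, 0, 26, -18, -21, 0, 87], [0, 0, 35, -20.9, -24.2, 0, 87], [0, 0, 43, -20.9, -24.2, 0, 87], [0, 0, 49, -20.9, -24.2, 0, 87], [0, 0, 49, -20.9, -24.2, 0, 87], [0, 0, 49, -20.9, -24.2, 0, 87]]}}

```text
time: 16.8
position: [0.5079, -0.092, 0.2004]
tool_rot: [2.2, 2.242, 0.0]
ft_force: [0.4, -0.6, 0.5]
grip_width: 0.999
```

```bash
python3 snap.py j wrist side scene
```

```text
16.8 [ 0.5079 -0.092   0.2004] x [-0.019  1.    -0.   ] y [1.    0.019 0.   ] z [ 0. -0. -1.] F [ 0.4 -0.6  0.5] T [-0.01 -0.05 -0.01] g 86.91668310151789 q [ 0.17  0.05 -0.04  1.81  0.    1.28  0.14]
```

View pics/wrist_j.png

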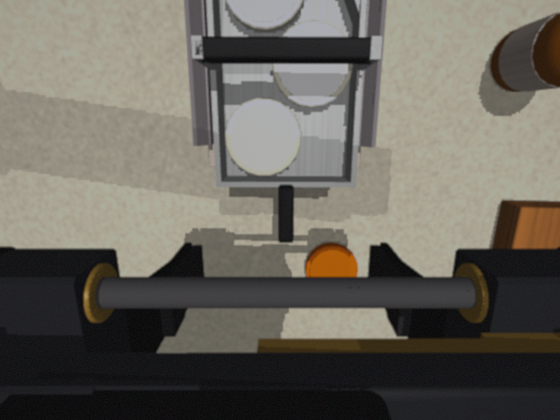

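View pics/scene_j.png

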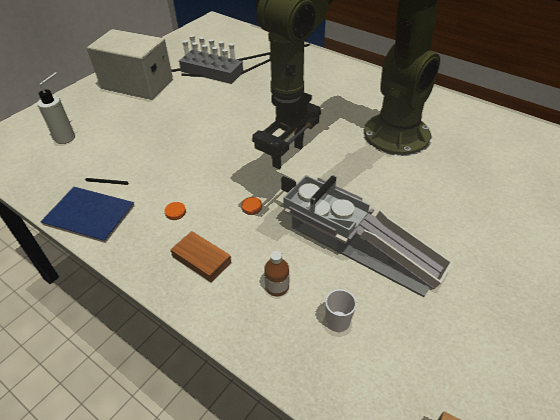

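{"api": "step_arm", "payload": {"deltas": [[0, 0, 0, 0, 0, 15, 87], [0, 0, 0, 0, 0, 45, 80], [0, 0, 0, 0, 0, 75, 70], [0, 0, 0, 0, 0, 98, 60], [0, 0, 0, 0, 0, 110, 50], [0, 0, 0, 0, 0, 114, 40], [0, 0, 0, 0, 0, 114, 30], [0, 0, 0, 0, 0, 114, 20]]}}

```text
time: 17.95
position: [0.5086, -0.0921, 0.087]
tool_rot: [2.201, 2.24, 0.002]
ft_force: [-0.0, 1.1, 0.4]
grip_width: 0.322
```

{"api": "step_arm", "payload": {"deltas": [[0, 0, 0, 0, 0, 0, 14], [0, 0, 0, 0, 0, 0, 8], [0, 0, 0, 0, 0, 0, 3], [0, 0, 0, 0, 0, 0, 0], [0, 0, 0, 0, 0, 0, 0], [0, 0, 0, 0, 0, 0, 0], [0, 0, 0, 0, 0, 0, 0], [0, 0, 0, 0, 0, 0, 0]], "newtons": 40}}

```text
time: 18.95
position: [0.5081, -0.0921, 0.0864]
tool_rot: [2.202, 2.24, 0.001]
ft_force: [-1.6, 0.3, 5.1]
grip_width: 0.135
```

```bash
python3 snap.py k
```

```text
18.95 [ 0.5081 -0.0921  0.0864] x [-0.017  1.    -0.   ] y [1.    0.017 0.001] z [ 0.001 -0.    -1.   ] F [-1.6  0.3  5.1] T [ 0.    0.2  -0.02] g 11.776300860989162 q [ 0.17  0.15 -0.04  1.94  0.01  1.05  0.14]
```

```bash
cat > tip.py <<'E'
import numpy as np,sys
# tool-frame delta (initial axes at th0) to go to th ; a=(x,z) nose->TCP in tray
def pos(th):
    t=np.radians(th); x,z=-222,11.4
    r=8*np.tan(t)
    return np.array([x*np.cos(t)+z*np.sin(t)-r, -x*np.sin(t)+z*np.cos(t)])
th0=float(sys.argv[1])
for th in map(float,sys.argv[2:]):
    d=pos(th)-pos(th0); t=np.radians(th0)
    # tool x axis in feeder (x,z): (cos,-sin); tool z: down -> (-sin, -cos)
    print(th, [0,round(-(th-th0),2),0, round(d@[np.cos(t),-np.sin(t)],1),0, round(d@[-np.sin(t),-np.cos(t)],1),0])
E
python3 tip.py 0 1 3 5.5 8 10 11 12 12; python3 tip.py 12 13 14.5 16 17 18 18 18 18
```

```text
1.0 [0, -1.0, 0, np.float64(0.1), 0, np.float64(-3.9), 0]
3.0 [0, -3.0, 0, np.float64(0.5), 0, np.float64(-11.6), 0]
5.5 [0, -5.5, 0, np.float64(1.3), 0, np.float64(-21.2), 0]
8.0 [0, -8.0, 0, np.float64(2.6), 0, np.float64(-30.8), 0]
10.0 [0, -10.0, 0, np.float64(3.9), 0, np.float64(-38.4), 0]
11.0 [0, -11.0, 0, np.float64(4.7), 0, np.float64(-42.2), 0]
12.0 [0, -12.0, 0, np.float64(5.5), 0, np.float64(-45.9), 0]
12.0 [0, -12.0, 0, np.float64(5.5), 0, np.float64(-45.9), 0]
13.0 [0, -1.0, 0, np.float64(0.1), 0, np.float64(-3.8), 0]
14.5 [0, -2.5, 0, np.float64(0.3), 0, np.float64(-9.6), 0]
16.0 [0, -4.0, 0, np.float64(0.8), 0, np.float64(-15.3), 0]
17.0 [0, -5.0, 0, np.float64(1.1), 0, np.float64(-19.2), 0]
18.0 [0, -6.0, 0, np.float64(1.5), 0, np.float64(-23.0), 0]
18.0 [0, -6.0, 0, np.float64(1.5), 0, np.float64(-23.0), 0]
18.0 [0, -6.0, 0, np.float64(1.5), 0, np.float64(-23.0), 0]
18.0 [0, -6.0, 0, np.float64(1.5), 0, np.float64(-23.0), 0]
```

{"api": "step_arm", "payload": {"deltas": [[0, -1, 0, 0.1, 0, -3.9, 0], [0, -3, 0, 0.5, 0, -11.6, 0], [0, -5.5, 0, 1.3, 0, -21.2, 0], [0, -8, 0, 2.6, 0, -30.8, 0], [0, -10, 0, 3.9, 0, -38.4, 0], [0, -11, 0, 4.7, 0, -42.2, 0], [0, -12, 0, 5.5, 0, -45.9, 0], [0, -12, 0, 5.5, 0, -45.9, 0]]}}

```text
time: 19.95
position: [0.5076, -0.0865, 0.1318]
tool_rot: [2.091, 2.129, -0.221]
ft_force: [-0.1, -0.6, -1.7]
grip_width: 0.135
```

```bash
python3 snap.py l scene;python3 - <<'E'
import cv2
cv2.imwrite("pics/scene_lc.png",cv2.resize(cv2.imread("pics/scene_l.png")[150:300,260:460],None,fx=3.8,fy=3.8,interpolation=cv2.INTER_CUBIC))
E
```

```text
19.95 [ 0.5076 -0.0865  0.1318] x [-0.018  0.978 -0.208] y [ 1.     0.018 -0.   ] z [ 0.003 -0.208 -0.978] F [-0.1 -0.6 -1.7] T [ 0.07 -0.01 -0.04] g 11.744786592005896 q [ 0.05  0.1  -0.09  1.92  0.24  1.14 -0.12]
```

View pics/scene_lc.png

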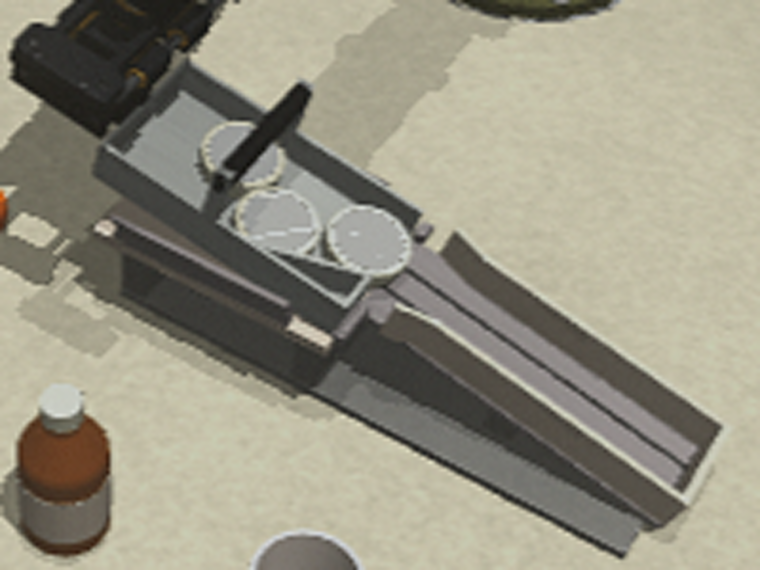

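The three dishes are already moving toward the nose, with the first at crop (370,240). The nose is down on the ledge. I'll continue to 18°.

{"api": "step_arm", "payload": {"deltas": [[0, -1, 0, 0.1, 0, -3.8, 0], [0, -2.5, 0, 0.3, 0, -9.6, 0], [0, -4, 0, 0.8, 0, -15.3, 0], [0, -5, 0, 1.1, 0, -19.2, 0], [0, -6, 0, 1.5, 0, -23, 0], [0, -6, 0, 1.5, 0, -23, 0], [0, -6, 0, 1.5, 0, -23, 0], [0, -6, 0, 1.5, 0, -23, 0]]}}

```text
time: 21.0
position: [0.5076, -0.0803, 0.154]
tool_rot: [2.033, 2.068, -0.322]
ft_force: [0.2, -1.4, -1.3]
grip_width: 0.135
```

```bash
python3 snap.py m scene;python3 - <<'E'
import cv2
cv2.imwrite("pics/scene_mc.png",cv2.resize(cv2.imread("pics/scene_m.png")[150:300,260:460],None,fx=3.8,fy=3.8,interpolation=cv2.INTER_CUBIC))
E
```

```text
21.0 [ 0.5076 -0.0803  0.154 ] x [-0.016  0.951 -0.309] y [ 1.     0.017 -0.   ] z [ 0.005 -0.309 -0.951] F [ 0.2 -1.4 -1.3] T [ 0.26  0.05 -0.02] g 11.715464717681705 q [-0.01  0.09 -0.12  1.91  0.35  1.2  -0.24]
```

View pics/scene_mc.png

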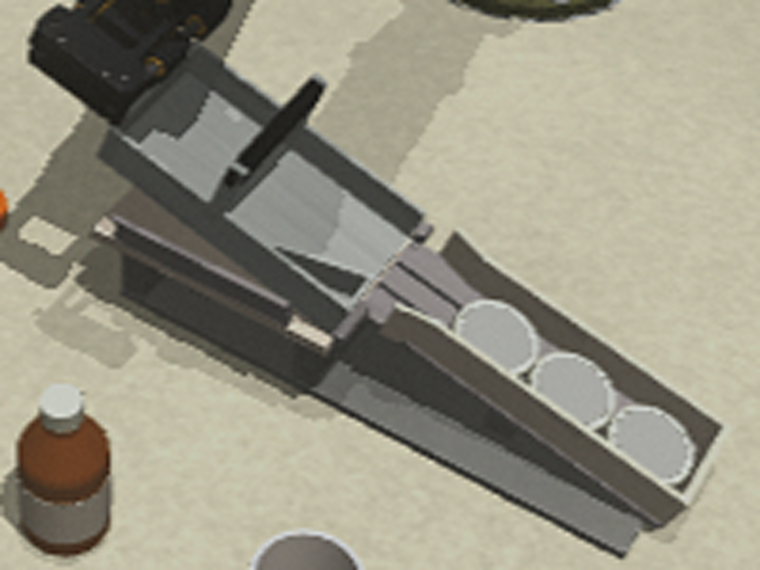

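All three dishes are in single file in the channel, at crop (495,337), (573,392) and (650,445). Next I'll lower the tray.

```bash
python3 tip.py 18 17 15 12.5 10 7.5 5.5 4 3|sed 's/np.float64//g'; python3 tip.py 3 2.5 2 1.5 1 .5 0|sed 's/np.float64//g'
```

```text
17.0 [0, 1.0, 0, (-0.0), 0, (3.8), 0]
15.0 [0, 3.0, 0, (0.1), 0, (11.5), 0]
12.5 [0, 5.5, 0, (0.7), 0, (21.1), 0]
10.0 [0, 8.0, 0, (1.7), 0, (30.6), 0]
7.5 [0, 10.5, 0, (3.1), 0, (40.2), 0]
5.5 [0, 12.5, 0, (4.5), 0, (47.8), 0]
4.0 [0, 14.0, 0, (5.8), 0, (53.4), 0]
3.0 [0, 15.0, 0, (6.7), 0, (57.2), 0]
2.5 [0, 0.5, 0, (-0.0), 0, (1.9), 0]
2.0 [0, 1.0, 0, (-0.0), 0, (3.9), 0]
1.5 [0, 1.5, 0, (-0.0), 0, (5.8), 0]
1.0 [0, 2.0, 0, (0.0), 0, (7.7), 0]
0.5 [0, 2.5, 0, (0.1), 0, (9.7), 0]
0.0 [0, 3.0, 0, (0.1), 0, (11.6), 0]
```

{"api": "step_arm", "payload": {"deltas": [[0, 1, 0, 0, 0, 3.8, 0], [0, 3, 0, 0.1, 0, 11.5, 0], [0, 5.5, 0, 0.7, 0, 21.1, 0], [0, 8, 0, 1.7, 0, 30.6, 0], [0, 10.5, 0, 3.1, 0, 40.2, 0], [0, 12.5, 0, 4.5, 0, 47.8, 0], [0, 14, 0, 5.8, 0, 53.4, 0], [0, 15, 0, 6.7, 0, 57.2, 0]]}}

```text
time: 22.05
position: [0.5079, -0.0916, 0.0973]
tool_rot: [2.176, 2.214, -0.056]
ft_force: [0.1, 0.2, -2.1]
grip_width: 0.133
```

{"api": "step_arm", "payload": {"deltas": [[0, 0.5, 0, 0, 0, 1.9, 0], [0, 1, 0, 0, 0, 3.9, 0], [0, 1.5, 0, 0, 0, 5.8, 0], [0, 2, 0, 0, 0, 7.7, 0], [0, 2.5, 0, 0.1, 0, 9.7, 0], [0, 3, 0, 0.1, 0, 11.4, 0], [0, 3, 0, 0.1, 0, 11.4, 0], [0, 3, 0, 0.1, 0, 11.4, 0]]}}

```text
time: 23.05
position: [0.5081, -0.0921, 0.0865]
tool_rot: [2.201, 2.241, 0.0]
ft_force: [-0.7, -1.5, -0.0]
grip_width: 0.137
```

```bash
python3 snap.py n scene;python3 - <<'E'
import cv2
cv2.imwrite("pics/scene_nc.png",cv2.resize(cv2.imread("pics/scene_n.png")[150:300,260:460],None,fx=3.8,fy=3.8,interpolation=cv2.INTER_CUBIC))
E
```

```text
23.05 [ 0.5081 -0.0921  0.0865] x [-0.018  1.    -0.   ] y [1.    0.018 0.001] z [ 0.001 -0.    -1.   ] F [-0.7 -1.5 -0. ] T [-0.34  0.02 -0.03] g 11.908092698948657 q [ 0.17  0.15 -0.04  1.94  0.01  1.05  0.14]
```

View pics/scene_nc.png

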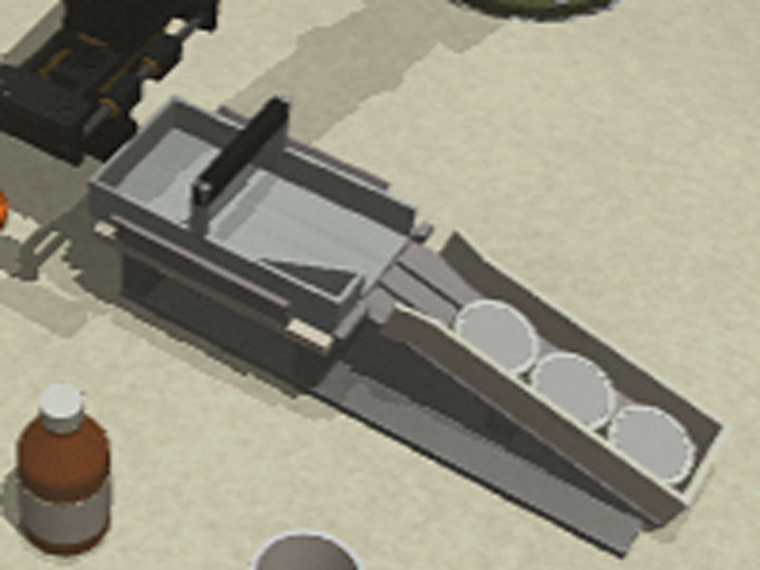

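{"api": "step_arm", "payload": {"deltas": [[0, 0, 0, 0.4, 0, 0, 0], [0, 0, 0, 0.8, 0, 0, 0], [0, 0, 0, 1.2, 0, 0, 0], [0, 0, 0, 1.5, 0, 0, 0], [0, 0, 0, 1.5, 0, 0, 0], [0, 0, 0, 1.5, 0, 0, 0], [0, 0, 0, 1.5, 0, 0, 0], [0, 0, 0, 1.5, 0, 0, 0]]}}

```text
time: 24.1
position: [0.5078, -0.0919, 0.0865]
tool_rot: [2.202, 2.239, -0.002]
ft_force: [-0.1, -5.3, 0.1]
grip_width: 0.134
```

```bash
python3 snap.py o
```

```text
24.1 [ 0.5078 -0.0919  0.0865] x [-0.016  1.    -0.002] y [1.    0.016 0.   ] z [ 0.    -0.002 -1.   ] F [-0.1 -5.3  0.1] T [-1.22  0.05 -0.03] g 11.670475055227296 q [ 0.16  0.15 -0.04  1.94  0.01  1.05  0.14]
```

The nose is against the stops: a 1.5 mm nudge moved it 0.2 mm and gave 5 N. I'll relieve that, release and retreat straight up.

{"api": "step_arm", "payload": {"deltas": [[0, 0, 0, -0.8, 0, 0, 0], [0, 0, 0, -1.2, 0, 0, 4], [0, 0, 0, -1.2, 0, 0, 10], [0, 0, 0, -1.2, 0, 0, 14], [0, 0, 0, -1.2, 0, 0, 20], [0, 0, 0, -1.2, 0, 0, 35], [0, 0, 0, -1.2, 0, 0, 50], [0, 0, 0, -1.2, 0, 0, 60]]}}

```text
time: 25.1
position: [0.5079, -0.0916, 0.0863]
tool_rot: [-2.202, -2.241, -0.0]
ft_force: [-0.0, 0.9, 0.3]
grip_width: 0.486
```

{"api": "step_arm", "payload": {"deltas": [[0, 0, 0, 0, 0, -5, 60], [0, 0, 0, 0, 0, -20, 60], [0, 0, 0, 0, 0, -45, 60], [0, 0, 0, 0, 0, -75, 60], [0, 0, 0, -10, 0, -105, 60], [0, 0, 0, -25, 0, -130, 60], [0, 0, 0, -35, 0, -145, 60], [0, 0, 0, -40, 0, -150, 60]]}}

```text
time: 26.1
position: [0.5089, -0.1324, 0.2376]
tool_rot: [2.202, 2.239, 0.002]
ft_force: [0.1, 0.2, -0.8]
grip_width: 0.686
```

```bash
python3 snap.py p scene side wrist;python3 - <<'E'
import cv2
cv2.imwrite("pics/scene_pc.png",cv2.resize(cv2.imread("pics/scene_p.png")[150:300,260:460],None,fx=3.8,fy=3.8,interpolation=cv2.INTER_CUBIC))
E
```

```text
26.1 [ 0.5089 -0.1324  0.2376] x [-0.017  1.    -0.   ] y [1.    0.017 0.002] z [ 0.002 -0.    -1.   ] F [ 0.1  0.2 -0.8] T [-0.01 -0.   -0.04] g 59.676425388158 q [ 0.21  0.05 -0.    1.74  0.    1.35  0.22]
```

View pics/scene_pc.png

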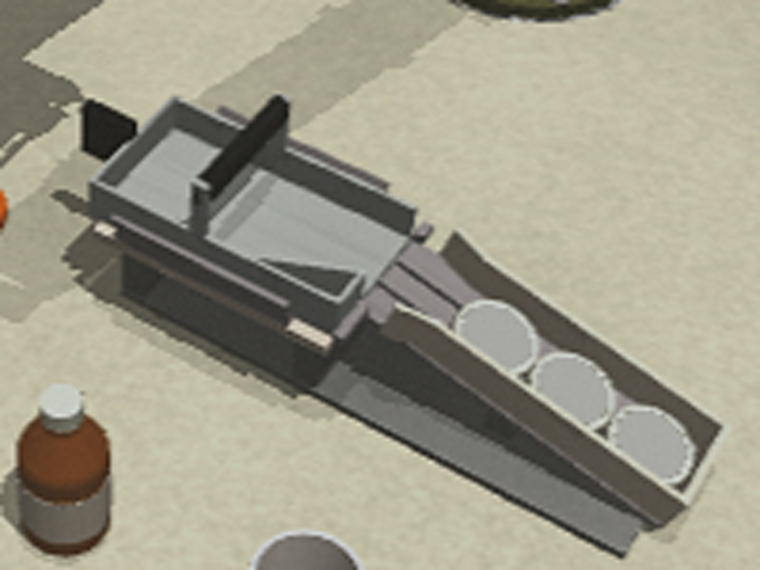

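View pics/wrist_p.png

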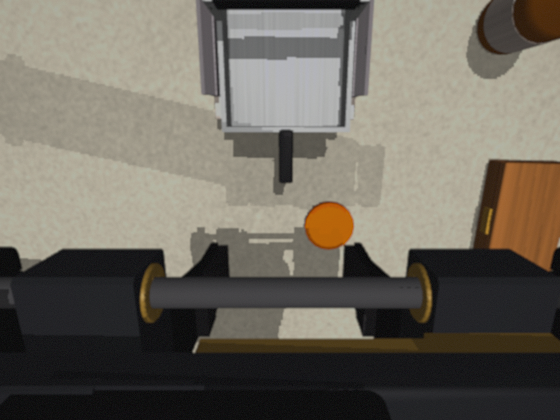

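View pics/side_p.png

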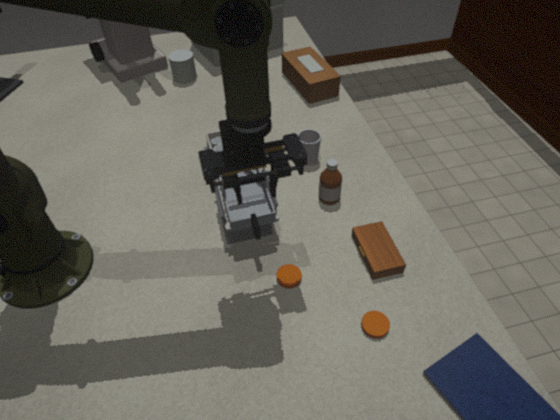

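The tray lies flat and empty at the stops with the fin free. The dishes are in the channel, the bottle, box and beaker have not moved, and the gripper is clear. I'm handing the job in.

```bash
python3 -c "
from bench import ctrl
print(ctrl.close_job())"
```

```text
the job is handed in; nothing more can be done
None
```

The job is done and handed in at about 26 s of the 61 s allowed; `close_job` gives no verdict.

**What I did**
- **Carry and set down:** I carried the tray level by its bow handle. I set it flat between the fences with its nose about 1 mm from the stops, after first touching them lightly at about 5 N, and let go.
- **Tip:** I took the tail fin and tipped the tray to 18° about its nose. All three dishes slid in single file into the channel.
- **Lower and release:** I lowered the tray flat, confirmed the nose was at the stops (a 1.5 mm nudge moved it only 0.2 mm, at about 5 N), let go and backed away.

**Last checks**
- **Tray:** it is empty and flat on the ledge, its nose at the stops.
- **Dishes:** all three are at the lower end of the channel, one behind the other. I judged this by eye and did not measure their positions.
- **Other objects:** the bottle, slide box and beaker look unmoved, and nothing touches the robot.

**One disagreement:** my camera fit put the stop line about 2 mm upstream of where the tray actually made contact. I relied on the contact.

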